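# Set the sheet feeder's gate gap with a setting gauge

## Robot

A 6-joint arm with a two-finger parallel gripper is mounted at the origin on the work surface. World frame = base frame: x ahead of the robot, y to its left, z up, the work surface at z = 0. Lengths are in mm, angles in rad, forces in N, time in s.
With the tool pointing down it reaches from about 275 to 750 mm from the base axis. Payload 10.2 kg.
Tool frame: the origin (TCP) lies midway between the tips of the shut fingers; the grasp point (between the pads) lies 19 mm behind it (ctrl.grasp_offset is the distance from the TCP to the grasp point, in mm); z points along the fingers, y is the line along which they close (so a half turn about z gives the same grasp; the last joint's range is limited). The gripper opens to 85 mm and grips with 20 to 120 N. Pads are 22 mm wide; open, the fingers measure 114 mm over their backs; the gripper's body (76 mm by 85 mm) begins 54 mm behind the grasp point. The pads swing forward as they close: fully open they stand 13 mm farther back than shut.
Start: joints at [0.956, 0.313, 1.498, -0, 1.331, -0.223], TCP at [200.485, 485.218, 203.194] pointing down, gripper open.
Joint ranges: [-2.94, 2.94], [-0.97, 2.17], [0.19, 2.56], [-1.23, 4.37], [0.02, 3.11], [-2.88, 2.88]. Speed limits (rad/s): [2.39, 2.39, 3.01, 3.14, 3.14, 3.14].

## Interface

Orientations are given as a unit quaternion [w, x, y, z].
In Python, from rig import ctrl, viewer, models gives the robot as it stands. The module is installed in compiled form; this text tells all that it offers.
- The arm moves only by the shell command python3 -m pendant 'ROWS' [OPENING] [FORCE]. ROWS is text: rows parted by semicolons, each of 4 numbers parted by spaces: the shift along the tool's x, y, z in m, then the turn about the tool's z in rad. In form: x y z yaw; .... A call has 1 to 10 rows; each row shifts and turns the commanded pose from where the row before left it, along the tool's axes as they then stand; what a row does not reach is not made up. A row lasts 1/8 s, in which the tool goes at most 62.5 mm and 10.7 degrees, less where a joint would pass 70% of its speed; a pose out of reach is approached as far as the arm can. A call is refused whole if a number of a shift passes 0.0625 or a number of a turn 0.188, either way. A call with a gripper value outside its range is refused whole. OPENING is the opening, from 0 (shut) to 1 (fully open), set as the call begins (- or left out, the last holds). The fingers move at their own pace and stop on an object; FORCE is the grip in N (left out, the last holds). Time passes only in rows, so rows that do not move let the fingers close. It gives the time, the measured TCP pose, the force, the opening and the grip force at its end, in the units of the state.
- ctrl.sense(): the state, without advancing time (a new reading comes with each control period).
- viewer.capture(name): name is "scene" or "top" or "wrist"; returns a dict with "color" (400x640x3 uint8, red, green, blue), "vertical_fov" (degrees; the focal length in pixels is half the picture's height over the tangent of half this angle, whatever the lens; pixels are square), "cx", "cy" (the principal point, pixels), "pose" (4x4, takes a point from camera to world coordinates). Camera axes: x right, y down, z forward; pixel columns grow to the right and rows downward; lengths in mm; the calibration is good to about 2 mm. A picture is of the moment at which its call begins. There is no depth.
- ctrl.finish_job(): hands the job in; it is judged then, once.
Trained networks look in the newest picture that a camera, given by its name, has taken for a name from the list of things; names that differ only in an ending like _2 or _b are one class to them, and where a whole thing is asked for, a point or a joint stands for the part that bears it (a point fixed in the world has none). Each returns a list of dicts, best first, with "p" (0 to 1); they miss things now and then, are a little off and sometimes report something else, mostly with a low value. They report only what shows in the picture. A call takes as long as a camera call. They do not tell look-alikes from the thing itself.
- models.boxes_of(camera, query): "at" ([x, y, z] in mm, in world coordinates, good to about 4 mm: the middle of the surface that is visible of it).
The state is a dict: "time_s": time; "joints": joint angles; "dq": joint speeds; "tau": joint torques, N m; "eef_pos": TCP position; "ee_rot": TCP orientation; "force": force on the tool from outside, world axes, zero at the start; "wrist_torque": the same for the moment, N m; "grip_width": opening from 0.0 (shut) to 1.0 (fully open); "grip_force": force on a finger pad.
Only numpy, scipy, OpenCV 4.12 (cv2) and the standard library are available. Lean on these libraries where they do the work, as an engineer would, in place of code of your own. Each camera call takes 0.05 s, during which the arm holds its last target. There are 200 camera calls.

## Task

Slide the green-handled setting gauge along the chute of the desktop sheet feeder, under its gate, until the tip meets the red stop; then screw the gate down with the black knob on the bridge until the gauge just drags: a pull on its handle should meet a light drag of about 7 N, clearly felt but never clamped hard. Leave the gauge in the gap, close to the stop, and let go of everything; the red gauge and the other things on the desk stay where they are.

Things in the scene. Friction and masses are not known exactly. Their poses are not given: they have to be found in the camera images.
- feeder: Sheet feeder, fixed: white-topped deck 360 x 260 mm, 40 mm high, x -170 to +190 mm, with a blue bridge (x +-30 mm, y +-130 mm, 100 to 125 mm above the desk) on grey cheeks (beyond y +-108 mm, from x = -35 mm). Origin: at desk level under the bridge's middle and the knob. x runs along the chute, away from its mouth; z up. The gauge goes in from -x.
- chute_stop (a point): Foot of the red stop block (12 mm high) at the chute's end, on the deck top: feeder x = +35 mm, y = 0, 40 mm above the desk; axes as the feeder. The chute is two aluminium rails 7 mm high and 37 mm apart, reaching back to feeder x = -75 mm, then flaring to a mouth about 45 mm wide at x = -96 mm.
- gauge_green: The gauge to use, 150 g: flat steel blade 160 x 30 x 4 mm with an upright green handle 34 mm (along the blade) x 14 mm thick x 40 mm tall on top; handle top 44 mm above the underside. Origin: underside, below the handle's centre. x points along the blade to its tip, 140 mm ahead (20 mm of blade behind). At the stop its origin is at feeder x = -105 mm, still on the deck.
- gauge_green_tip (a point): Middle of the tip of the green gauge's blade, 2 mm above its underside; axes as the gauge. Fully home it touches the stop, at feeder x = +35 mm; after test pulls it may end up to 16 mm short of it.
- knob_grip (a point): Black knob on the bridge: bar grip 49 mm long (this point's x axis), 14 mm thick, 137 to 169 mm above the desk. Point: on the upright turning axis, 162 mm up. Clockwise from above lowers the gate 3 mm per radian. Friction 0.08 N m, plus 0.003 N m per N on the shoe; stays where left. Starts 0.2 to 0.9 rad from its upper end stop; 6.28 rad of travel.
- gate: Dark steel block under the bridge, moved up and down by the knob; carries an orange shoe (26 mm wide, feeder x -22 to +11 mm, front edge bevelled) that presses on the blade. Origin: on the knob's axis, at desk level with the gate fully up, sinking with it; says nothing of the shoe, which is set 0 to 4.5 mm lower, unknown, and starts 1 to 7.6 mm above the top of a blade on the deck.
- gate_shoe_spring (a point): Nominal shoe place, on the gate (not its true height). The shoe's spring: 3 N/mm, no preload. Friction is about 0.6 (+-13 %): a gauge pulled along, neither pressed down nor lifted, drags 1.2 x the shoe's force plus 1 N; read at rest after the pull, 1 to 2 N less. Right: 5 to 6 N of shoe force (about 2 mm of spring); 3 to 9 N is accepted, over 16 N at any time spoils it.
- gauge_red: A second gauge, 8 mm thick, with a red handle, otherwise the same shape. Not to be used; leave it.
- stapler: Blue and black stapler, 150 x 36 x 55 mm, loose. Leave it.
- mug: Blue mug, 80 mm across, 95 mm tall, loose. Leave it.
- calculator: Grey desk calculator, 150 x 100 x 15 mm, loose. Leave it.
- tape: Black tape dispenser, 140 x 60 x 86 mm, loose. Leave it.
- punch: Hole punch with red arm, 110 x 100 x 70 mm, loose. Leave it.
- clips: Clear paper clip tray, 90 x 70 x 35 mm, loose. Leave it.
Things that resemble listed ones, but are neither listed nor needed, are in the scene too. What is shaped like the gauge_green but brown or pink is not meant.

How it is judged (in metres and radians):
On the way, in this order (a step that is already met when the one before it is completed fails the run):
1. the green gauge lies in the chute under the gate, its tip at the stop (x of gauge_green_tip in the frame of feeder between 0.027 and 0.04 m and y of gauge_green_tip in the frame of feeder between -0.008 and 0.008 m and z of gauge_green_tip in the frame of feeder below 0.046 m and angle between gauge_green's own z axis and vertical below 0.06 rad), for 0.2 s.
2. the gate's shoe rests on the gauge so that it just drags (contact force between gate and gauge_green between 3 and 9 N and x of gauge_green_tip in the frame of feeder between 0.019 and 0.04 m and y of gauge_green_tip in the frame of feeder between -0.008 and 0.008 m and z of gauge_green_tip in the frame of feeder below 0.046 m and angle between gauge_green's own z axis and vertical below 0.06 rad), for 0.3 s.
At the end, for the whole second after the job is handed in: The green gauge lies flat and still in the chute, its tip under the gate and no more than 16 mm short of the stop, and the shoe presses on it with 3 to 9 N (all of step 2 and linear speed of gauge_green below 0.01 m/s); the robot touches nothing.
It fails at once if the gauge is clamped with more than 16 N by the shoe (contact force between gate and gauge_green above 16 N).
It fails at once if the red gauge or another bystander is moved more than 25 mm (distance of any of gauge_red, stapler, mug, calculator, tape, punch, clips from where it was at the start of the episode above 0.025 m).
It also fails if it takes over 72 s, if anything falls off the work surface, if the arm or the gripper's body presses on something with over 40 N, if the wrist force passes 120 N, or if a joint passes its speed limit or range.

## Working session

There is one attempt and no reset: what is moved stays moved. The work goes in short steps, Python scripts to look and compute and a shell command to move; the robot and the scene stay as the last step left them, time stands still between calls to the robot, and variables do not carry over. Pictures are saved under pics/ and viewed, at most 11 in all, crops included, and the job is handed in when it is done.

```bash
mkdir -p pics; cat > h.py <<'E'
import numpy as np, cv2
from rig import ctrl, viewer, models
def cap(n,f=None):
    c=viewer.capture(n)
    if f: cv2.imwrite('pics/'+f,c['color'][...,::-1])
    return c
def K(c):
    f=200/np.tan(np.radians(c['vertical_fov'])/2); return f
def ray(c,u,v,z):
    f=K(c); P=np.array(c['pose']); d=P[:3,:3]@np.array([(u-c['cx'])/f,(v-c['cy'])/f,1]); o=P[:3,3]
    return o+d*(z-o[2])/d[2]
def proj(c,p):
    P=np.array(c['pose']); q=P[:3,:3].T@(np.array(p)-P[:3,3]); f=K(c)
    return q[:2]/q[2]*f+[c['cx'],c['cy']]
E
python3 - <<'E'
from h import *
a=cap('top','top.png');b=cap('scene','scene.png')
for cam in('top','scene'):
  for n in('feeder','gauge_green','knob_grip','gauge_red','gate','chute_stop'):
    print(cam,n,[(round(r['p'],2),np.round(r['at']).tolist()) for r in models.boxes_of(cam,n)][:4])
print(a['vertical_fov'],np.round(a['pose'],2).tolist());print(np.round(b['pose'],2).tolist());s=ctrl.sense();print(s, ctrl.grasp_offset)
E
```

```text
top feeder [(0.73, [585.0, 117.0, 40.0])]
top gauge_green [(0.87, [507.0, -171.0, 2.0]), (0.69, [300.0, -216.0, 6.0]), (0.65, [356.0, -680.0, 4.0])]
top knob_grip [(0.61, [586.0, 121.0, 138.0]), (0.28, [505.0, -170.0, 6.0])]
top gauge_red [(0.77, [529.0, -294.0, 7.0]), (0.21, [707.0, -290.0, 6.0])]
top gate [(0.67, [587.0, 121.0, 41.0])]
top chute_stop [(0.74, [586.0, 120.0, 40.0])]
scene feeder [(0.75, [625.0, 142.0, 47.0])]
scene gauge_green [(0.84, [216.0, -400.0, 4.0]), (0.65, [503.0, -164.0, 1.0]), (0.63, [351.0, -676.0, 4.0]), (0.55, [296.0, -213.0, 3.0])]
scene knob_grip [(0.64, [592.0, 131.0, 149.0])]
scene gauge_red [(0.85, [525.0, -283.0, 9.0]), (0.24, [500.0, -163.0, 2.0])]
scene gate []
scene chute_stop [(0.68, [628.0, 141.0, 48.0])]
57.31811209929315 [[0.02, -1.0, 0.08, 398.88], [-1.0, -0.02, -0.01, -125.1], [0.01, -0.08, -1.0, 1336.58], [0.0, 0.0, 0.0, 1.0]]
[[-0.77, 0.54, -0.35, 1093.08], [0.64, 0.65, -0.4, 554.97], [0.01, -0.53, -0.85, 1513.08], [0.0, 0.0, 0.0, 1.0]]
{'time_s': 0.7, 'joints': array([ 9.55592564e-01,  3.12875476e-01,  1.49772276e+00,  8.02383083e-06,
        1.33099440e+00, -2.23393310e-01]), 'dq': array([ 0.00137867,  0.00068914, -0.00168179,  0.00016052, -0.00187478,
       -0.00080814]), 'tau': array([-1.34229074e-03, -4.12107396e+01, -2.59872723e+01, -2.85560936e-04,
        6.07011261e-04,  2.40963840e-05]), 'eef_pos': array([200.48267088, 485.211329  , 203.19815161]), 'ee_rot': array([-3.55774984e-06,  1.94655460e-01,  9.80871680e-01,  1.59057771e-06]), 'force': array([-0.64289314, -0.03830515, -1.08150848]), 'wrist_torque': array([-0.01582683, -0.02491173,  0.01742561]), 'grip_force': 0.0, 'grip_width': 0.9974233020258034} 18.700000000000003
```

View pics/top.png

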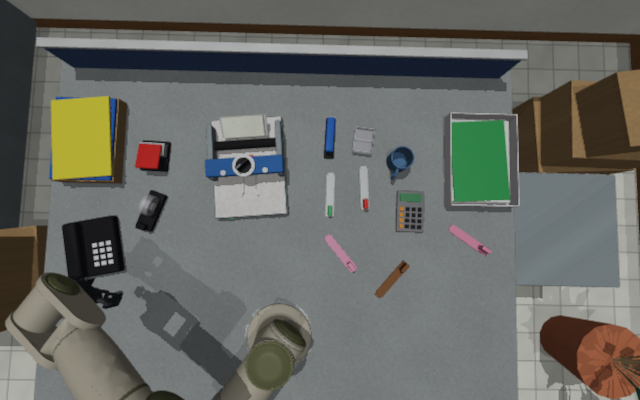

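View pics/scene.png

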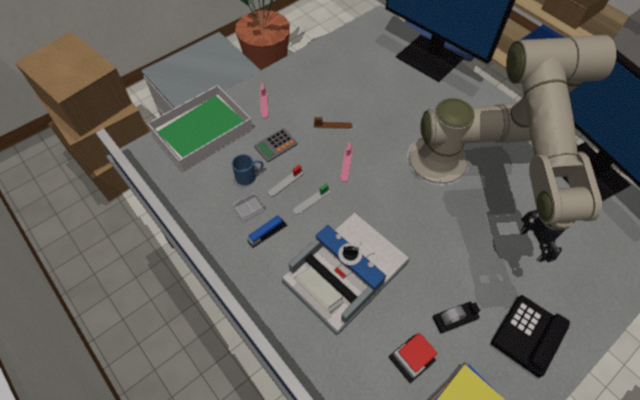

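The candidates in the top view are green-handled (330,195), red-handled (364,188), pink (340,253) and (470,240), and brown (392,279). The one at (330,195) fits because it's the only one with a green handle, with the handle end at (330,211). I'll confirm this in an enlarged crop.

```bash
python3 - <<'E'
from h import *
c=cap('top'); im=c['color'][...,::-1]
cr=im[105:225,200:360]; cv2.imwrite('pics/crop.png',cv2.resize(cr,None,fx=5,fy=5,interpolation=cv2.INTER_CUBIC))
hsv=cv2.cvtColor(im,cv2.COLOR_BGR2HSV)
m=cv2.inRange(hsv,(45,80,40),(80,255,255)); m[:,:310]=0;m[:,350:]=0
v,u=np.nonzero(m);print(u.mean(),v.mean(),len(u), ray(c,u.mean(),v.mean(),35))
m=cv2.inRange(hsv,(100,120,60),(120,255,255)); m[:,:200]=0;m[:,290:]=0;m[:145]=0;m[185:]=0
v,u=np.nonzero(m);r=cv2.minAreaRect(np.c_[u,v].astype(np.float32));print(r);b=cv2.boxPoints(r)
for p in b: print(np.round(ray(c,*p,125)))
print(ray(c,*r[0],125), [np.round(ray(c,330,y,4)) for y in(174,215)])
w=cap('wrist');P=np.array(w['pose']);print(np.round(P,2).tolist(),w['vertical_fov'])
E
```

```text
329.44444444444446 210.25 36 [ 447.41120863 -170.77247499   35.        ]
((243.85992431640625, 165.7587432861328), (17.465919494628906, 77.72334289550781), 86.42366790771484)
[604. 253. 125.]
[627.  -5. 125.]
[568. -11. 125.]
[546. 246. 125.]
[586.03404911 120.83599278 125.        ] [array([ 582., -171.,    4.]), array([ 431., -174.,    4.])]
[[0.38, 0.88, 0.3, 124.83], [0.92, -0.36, -0.12, 516.27], [0.0, 0.32, -0.95, 373.75], [0.0, 0.0, 0.0, 1.0]] 62.262855756045276
```

View pics/crop.png

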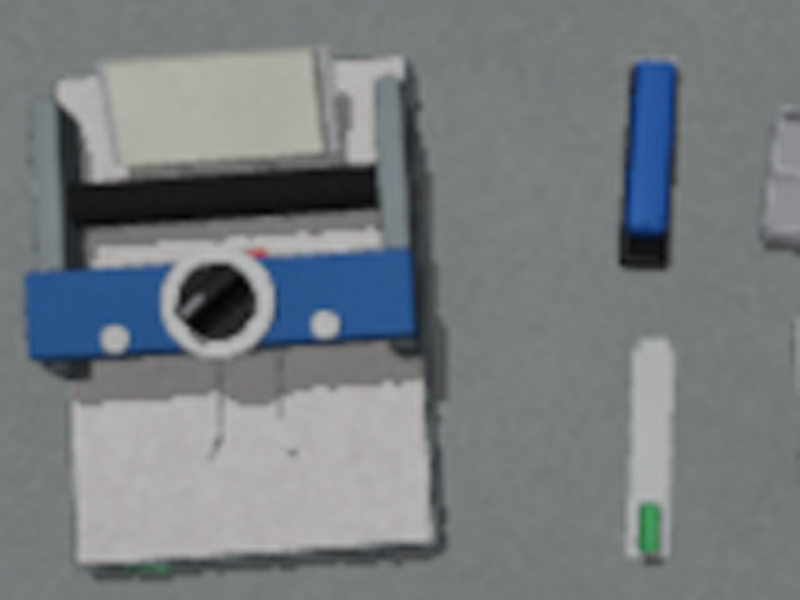

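The crop shows the green handle at crop (650,528) on a steel blade whose tip is at (653,342), pointing along world +x. This is the right gauge. The feeder mouth faces the robot, and the knob is at (217,300) in the crop. I'll move above the gauge next.

```bash
python3 -m pendant '0 0 0 -0.13; 0 0 0 -0.13; 0 0 0 -0.13; -0.02 -0.055 0 0; -0.02 -0.055 0 0; -0.02 -0.055 0 0; -0.02 -0.055 0 0; -0.02 -0.055 0 0; -0.02 -0.055 0 0' 1; python3 -m pendant '-0.02 -0.055 0 0; -0.02 -0.055 0 0; -0.02 -0.055 0 0; -0.02 -0.055 0 0; -0.02 -0.055 0 0; -0.02 -0.055 0 0; 0 0 0 0; 0 0 0 0'
python3 - <<'E'
from h import *
c=cap('wrist','w1.png'); im=c['color'][...,::-1]
s=ctrl.sense();print(s['eef_pos'],s['ee_rot'])
hsv=cv2.cvtColor(im,cv2.COLOR_BGR2HSV)
m=cv2.inRange(hsv,(45,100,40),(80,255,255))
n,l,st,ce=cv2.connectedComponentsWithStats(m)
for i in range(1,n):
  if st[i,4]>60:print(st[i],ce[i],ray(c,*ce[i],35))
E
```

```text
time_s: 1.92
eef_pos: [320.2, 153.3, 203.5]
ee_rot: [0.001, 0.001, 1.0, 0.0]
force: [0.5, -0.0, 0.5]
grip_width: 1.0
grip_force: 0.0
time_s: 2.92
eef_pos: [439.0, -174.7, 203.0]
ee_rot: [-0.0, 0.001, 1.0, 0.0]
force: [-0.1, 0.0, 0.5]
grip_width: 0.998
grip_force: 0.0
[ 439.07911094 -174.31428033  203.25691423] [-3.78646851e-05  5.15544552e-04  9.99999859e-01  1.21658538e-04]
[316 155  14  39 509] [322.40078585 173.95874263] [ 446.76648947 -169.92206935   35.        ]
[  33  204   74   26 1676] [ 69.57159905 216.67004773] [ 494.73493477 -448.35489903   35.        ]
```

View pics/w1.png

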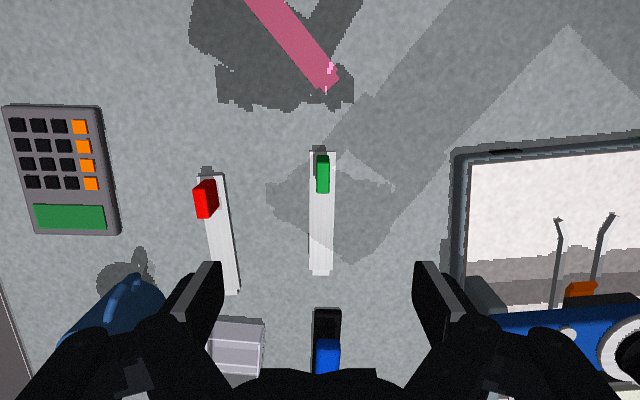

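The wrist view shows the green handle at (322,174), with the blade running from (322,151) to the tip at (321,274). The red gauge is at (205,198) and the chute rails are at (557,220) and (612,215).

```bash
python3 - <<'E'
from h import *
c=cap('wrist'); im=c['color'][...,::-1]
hsv=cv2.cvtColor(im,cv2.COLOR_BGR2HSV)
# blade: bright low-sat region near
m=((hsv[...,1]<25)&(hsv[...,2]>185)).astype(np.uint8)*255; m[:,:300]=0;m[:,350:]=0;m[:145]=0;m[285:]=0
m=cv2.morphologyEx(m,cv2.MORPH_OPEN,np.ones((5,5)))
v,u=np.nonzero(m);r=cv2.minAreaRect(np.c_[u,v].astype(np.float32));print(r)
for p in cv2.boxPoints(r): print(np.round(p),np.round(ray(c,*p,4),1))
for n,p,z in[('tip',(321,275),4),('tail',(322.5,151),4),('deckL near corner',(466,162),40),('deck edge R',(639,146),40),('railL mouth',(557,219),47),('railR mouth',(613,214),47),('railL in',(563,240),47),('railL far',(556,304),47),('railR in',(600,238),47),('railR far',(599,280),47)]: print(n,np.round(ray(c,*p,z),1))
E
```

```text
((320.69476318359375, 213.42279052734375), (25.439903259277344, 123.58621215820312), 1.5765501260757446)
[306. 275.] [ 588.6 -189.3    4. ]
[310. 151.] [ 428.7 -183.5    4. ]
[335. 152.] [ 429.6 -154.8    4. ]
[332. 276.] [ 589.6 -156.7    4. ]
tip [ 588.8 -170.4    4. ]
tail [ 428.4 -169.1    4. ]
deckL near corner [433.1 -22.   40. ]
deck edge R [416.8 150.8  40. ]
railL mouth [493.6  80.8  47. ]
railR mouth [488.  138.9  47. ]
railL in [518.4  93.   47. ]
railL far [601.3 104.4  47. ]
railR in [516.1 132.8  47. ]
railR far [568.9 146.   47. ]
```

```bash
python3 -m pendant '-0.01 0.0045 0.05 0.015; 0 0 0.05 0; 0 0 0.05 0; 0 0 0.03 0; 0 0 0.011 0;0 0 0 0'; python3 -m pendant '0 0 0 0; 0 0 0 0; 0 0 0 0; 0 0 0 0; 0 0 0 0;0 0 0 0' 0 50;  python3 -m pendant '0 0 -0.05 0; 0 0 -0.06 0; 0 0 0 0'
```

```text
time_s: 3.78
eef_pos: [449.5, -170.4, 12.7]
ee_rot: [0.0, 0.008, 1.0, -0.0]
force: [0.7, 0.2, -0.2]
grip_width: 0.998
grip_force: 0.0
time_s: 4.53
eef_pos: [449.4, -170.7, 12.5]
ee_rot: [0.0, 0.008, 1.0, -0.0]
force: [-1.6, 1.8, 6.1]
grip_width: 0.135
grip_force: 49.0
time_s: 4.9
eef_pos: [451.1, -171.9, 125.8]
ee_rot: [0.003, 0.008, 1.0, -0.002]
force: [0.5, -0.1, -1.8]
grip_width: 0.136
grip_force: 49.1
```

```bash
python3 -m pendant '0.023 0.054 0 0; 0.023 0.054 0 0; 0.023 0.054 0 0; 0.023 0.054 0 -0.05; 0.023 0.054 0 -0.05; 0 0 0 0; 0 0 0 0'
python3 - <<'E'
from h import *
c=cap('wrist','w2.png')
s=ctrl.sense();print(s['eef_pos'],s['ee_rot'])
np.save('c2.npy',c,allow_pickle=True)
E
```

```text
time_s: 5.78
eef_pos: [336.0, 99.9, 121.6]
ee_rot: [-0.0, -0.042, 0.999, -0.0]
force: [1.0, 0.6, -1.3]
grip_width: 0.134
grip_force: 49.2
[336.32216632  99.41422364 121.73615449] [-3.98655994e-04 -4.10685179e-02  9.99156251e-01 -6.08746517e-05]
```

View pics/w2.png

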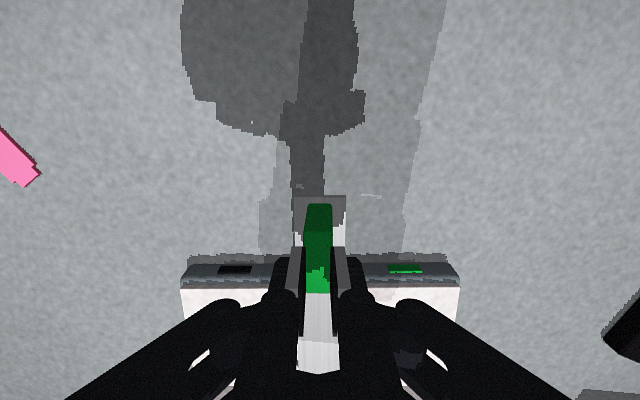

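The deck's front edge runs from (181,288) to (459,289). It looks level and centred on the gripped gauge.

```bash
python3 - <<'E'
from h import *
c=np.load('c2.npy',allow_pickle=True).item()
im=c['color'].astype(int)
# white deck top boundary columns
w=(im.min(2)>205)
for v in(291,294,297):
  u=np.nonzero(w[v])[0]; print(v,u.min(),u.max())
cols=list(range(190,236,5))+list(range(400,455,5));pts=[]
for u in cols:
  r=np.nonzero(w[280:300,u])[0]
  if len(r): pts.append((u,280+r[0]))
print(pts)
a,b=np.polyfit(*np.array(pts).T,1)
L=ray(c,181,a*181+b,40);R=ray(c,459,a*459+b,40);print(L,R,np.linalg.norm(L-R))
d=(R-L)[:2];yaw=np.arctan2(-d[0],d[1]);M=(L+R)/2
ex=np.array([np.cos(yaw),np.sin(yaw)]);print(yaw,M,'origin',M[:2]+170*ex)
s=ctrl.sense();q=s['ee_rot'];print('tool yaw',2*np.arctan2(-q[1],q[2]))
t=cap('top');im=t['color'];
# knob white disc in top view, z~130
h=cv2.cvtColor(im,cv2.COLOR_RGB2GRAY)
m=((im.min(2)>150)).astype(np.uint8);m[:148]=0;m[183:]=0;m[:,:229]=0;m[:,259:]=0
v,u=np.nonzero(m);print((u.min()+u.max())/2,(v.min()+v.max())/2,ray(t,(u.min()+u.max())/2,(v.min()+v.max())/2,135))
print([ (n,np.round(r['at'],1)) for n in('knob_grip',) for r in models.boxes_of('top',n)])
E
```

```text
291 180 459
294 181 458
297 181 458
[(190, np.int64(289)), (195, np.int64(289)), (200, np.int64(289)), (205, np.int64(289)), (210, np.int64(289)), (215, np.int64(289)), (220, np.int64(289)), (225, np.int64(289)), (230, np.int64(289)), (235, np.int64(289)), (400, np.int64(288)), (405, np.int64(288)), (410, np.int64(288)), (415, np.int64(288)), (420, np.int64(288)), (425, np.int64(288)), (430, np.int64(288)), (435, np.int64(288)), (440, np.int64(288)), (445, np.int64(287)), (450, np.int64(288))]
[436.26857232 -13.96513194  40.        ] [414.24538527 231.77726311  40.        ] 246.7272694483418
0.08938022003883446 [425.25697879 108.90606558  40.        ] origin [594.57838072 124.08047986]
tool yaw 0.08216014906660014
243.5 163.5 [592.0046597  120.28698393 135.        ]
[('knob_grip', array([586.8, 123.7, 142.7]))]
```

```bash
python3 -m pendant '0 0.001 0.04 -0.006; 0 0 0.025 0; 0 0 0 0'; python3 -m pendant '-0.015 0 0 0; -0.015 0 0 0;-0.01 0 0 0; 0 0 0 0';  python3 -m pendant '0 0 0.001 0; 0 0 0 0'
```

```text
time_s: 6.3
eef_pos: [335.4, 100.4, 56.2]
ee_rot: [-0.002, -0.044, 0.999, 0.0]
force: [0.2, 0.5, -1.0]
grip_width: 0.137
grip_force: 49.2
time_s: 6.8
eef_pos: [376.5, 104.3, 57.6]
ee_rot: [0.0, -0.044, 0.999, -0.0]
force: [-0.1, 0.0, -1.3]
grip_width: 0.141
grip_force: 49.2
time_s: 7.05
eef_pos: [375.5, 104.5, 56.2]
ee_rot: [-0.0, -0.045, 0.999, 0.0]
force: [0.1, 0.1, -1.0]
grip_width: 0.132
grip_force: 49.2
```

```bash
python3 -m pendant '-0.005 0 0.002 0; 0 0 0 0';  python3 -m pendant '0 0 0.001 0; 0 0 0 0; 0 0 0 0';python3 -m pendant '0 0 0.001 0; 0 0 0 0; 0 0 0 0'
python3 - <<'E'
from h import *
c=cap('scene'); im=c['color'][...,::-1]
cv2.imwrite('pics/s2.png',cv2.resize(im[210:330,280:420],(800,686)[:2] and (700,600),interpolation=cv2.INTER_CUBIC))
E
```

```text
time_s: 7.3
eef_pos: [381.2, 105.0, 54.1]
ee_rot: [0.0, -0.045, 0.999, -0.0]
force: [0.6, 0.1, -0.9]
grip_width: 0.132
grip_force: 49.3
time_s: 7.68
eef_pos: [380.9, 105.0, 53.2]
ee_rot: [0.0, -0.045, 0.999, -0.0]
force: [-0.3, 0.2, -0.9]
grip_width: 0.137
grip_force: 49.3
time_s: 8.05
eef_pos: [380.9, 105.0, 52.3]
ee_rot: [-0.0, -0.045, 0.999, 0.0]
force: [-0.6, 1.4, 1.7]
grip_width: 0.136
grip_force: 49.6
```

View pics/s2.png

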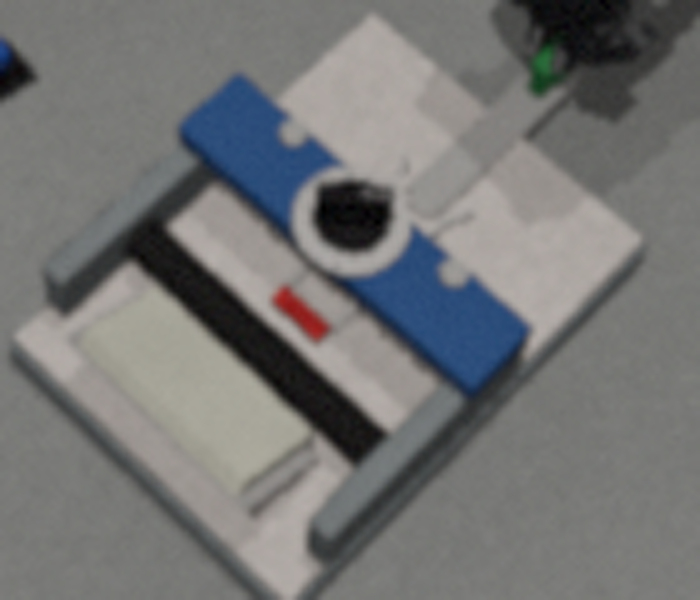

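The scene crop shows the blade tip at (425,205), flat on the deck. It sits between the flare ends at (406,167) and (468,216), and in line with the red stop at (300,313).

```bash
python3 -m pendant '-0.01 0 0 0; -0.015 0 0 0; 0 0 0 0';  python3 -m pendant '-0.015 0 0 0; -0.015 0 0 0; 0 0 0 0'
```

```text
time_s: 8.48
eef_pos: [407.2, 107.2, 52.3]
ee_rot: [0.001, -0.045, 0.999, -0.0]
force: [1.2, -0.2, 1.1]
grip_width: 0.136
grip_force: 49.6
time_s: 8.85
eef_pos: [436.8, 109.9, 52.4]
ee_rot: [0.001, -0.045, 0.999, -0.0]
force: [2.4, -0.3, 2.6]
grip_width: 0.135
grip_force: 49.8
```

```bash
python3 -m pendant '-0.012 0 0 0; -0.012 0 0 0; -0.006 0 0 0; 0 0 0 0';  python3 -m pendant '-0.005 0 0 0; 0 0 0 0';python3 -m pendant '-0.004 0 0 0; 0 0 0 0'
```

```text
time_s: 9.35
eef_pos: [465.5, 112.5, 52.4]
ee_rot: [0.0, -0.045, 0.999, -0.0]
force: [0.2, -0.3, 3.9]
grip_width: 0.134
grip_force: 50.0
time_s: 9.6
eef_pos: [470.1, 113.0, 52.4]
ee_rot: [-0.0, -0.045, 0.999, -0.0]
force: [-1.1, -0.4, 5.3]
grip_width: 0.137
grip_force: 50.1
time_s: 9.85
eef_pos: [474.0, 113.4, 52.4]
ee_rot: [-0.0, -0.045, 0.999, -0.0]
force: [-2.6, -1.1, 6.1]
grip_width: 0.139
grip_force: 50.2
```

```bash
python3 -m pendant '-0.003 -0.0005 -0.0004 0; 0 0 0 0';python3 -m pendant '-0.003 0 0 0; 0 0 0 0';python3 -m pendant '-0.002 0 0 0; 0 0 0 0'
```

```text
time_s: 10.1
eef_pos: [477.2, 113.1, 52.5]
ee_rot: [-0.0, -0.045, 0.999, 0.0]
force: [-0.7, 0.8, 1.8]
grip_width: 0.134
grip_force: 49.8
time_s: 10.35
eef_pos: [480.8, 113.4, 52.6]
ee_rot: [0.0, -0.045, 0.999, 0.0]
force: [-1.5, 1.3, 2.3]
grip_width: 0.134
grip_force: 49.7
time_s: 10.6
eef_pos: [482.8, 113.6, 52.6]
ee_rot: [0.0, -0.045, 0.999, -0.0]
force: [-0.9, -0.1, 1.6]
grip_width: 0.136
grip_force: 49.6
```

```bash
python3 -m pendant '-0.002 0 0 0; 0 0 0 0';python3 -m pendant '-0.002 0 0 0; 0 0 0 0';python3 -m pendant '-0.002 0 0 0; 0 0 0 0'
```

```text
time_s: 10.85
eef_pos: [484.8, 113.8, 52.5]
ee_rot: [0.0, -0.045, 0.999, 0.0]
force: [0.3, 0.5, 0.6]
grip_width: 0.137
grip_force: 49.5
time_s: 11.1
eef_pos: [485.1, 114.0, 52.4]
ee_rot: [-0.002, -0.045, 0.999, -0.0]
force: [-8.0, -0.5, 7.3]
grip_width: 0.132
grip_force: 50.2
time_s: 11.35
eef_pos: [485.1, 114.2, 52.3]
ee_rot: [-0.004, -0.045, 0.999, -0.0]
force: [-18.4, -2.3, 13.7]
grip_width: 0.139
grip_force: 51.1
```

```bash
python3 -m pendant '0.0035 0 -0.0003 0; 0 0 0 0; 0 0 0 0'; python3 -m pendant '0 0 0 0; 0 0 0 0; 0 0 0 0; 0 0 0 0' 1;python3 -m pendant '0 0 -0.03 0; 0 0 -0.055 0; 0 0 -0.055 0; 0 0 -0.05 0; 0 0 0 0; 0 0 0 0'
python3 - <<'E'
from h import *
c=cap('wrist','w3.png')
s=ctrl.sense();print(s['eef_pos'],s['ee_rot'],s['joints'])
np.save('c3.npy',c,allow_pickle=True)
E
```

```text
time_s: 11.72
eef_pos: [485.2, 113.8, 52.8]
ee_rot: [0.0, -0.045, 0.999, 0.0]
force: [-0.7, 0.7, -0.9]
grip_width: 0.137
grip_force: 49.3
time_s: 12.22
eef_pos: [485.1, 113.8, 52.9]
ee_rot: [0.0, -0.045, 0.999, 0.0]
force: [-0.5, 0.1, -0.2]
grip_width: 0.964
grip_force: 0.0
time_s: 12.98
eef_pos: [484.6, 113.8, 241.9]
ee_rot: [-0.001, -0.045, 0.999, 0.0]
force: [-0.1, -0.3, -0.5]
grip_width: 1.001
grip_force: 0.0
[484.46622981 113.78520253 241.46491054] [-1.29427455e-03 -4.45684729e-02  9.99005492e-01  5.23394230e-05] [-5.17987296e-03  2.27478316e-01  1.50901438e+00 -2.45375909e-05
  1.40769051e+00 -1.66513874e+00]
```

View pics/w3.png

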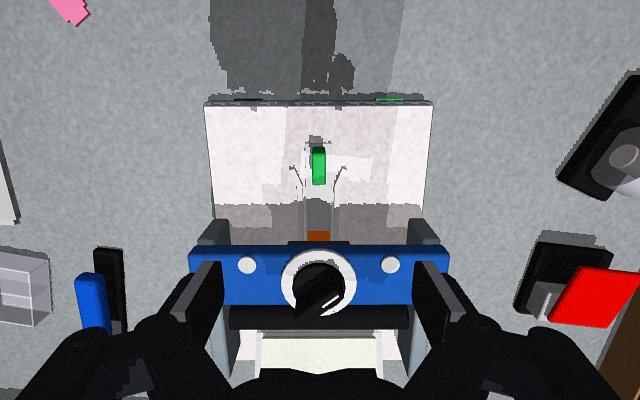

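The gauge lies in the chute with its handle at (319,166) and the blade passing under the orange shoe at (319,236). The knob is at (319,285). I'll zoom in on it for the bar angle.

```bash
python3 - <<'E'
from h import *
c=np.load('c3.npy',allow_pickle=True).item();im=c['color'][...,::-1]
cr=im[220:330,270:370]
g=np.clip((cr.astype(float)/255)**0.5*255,0,255).astype(np.uint8)
cv2.imwrite('pics/k.png',cv2.resize(g,(545,600),interpolation=cv2.INTER_CUBIC))
E
```

```text
(no output)
```

View pics/k.png

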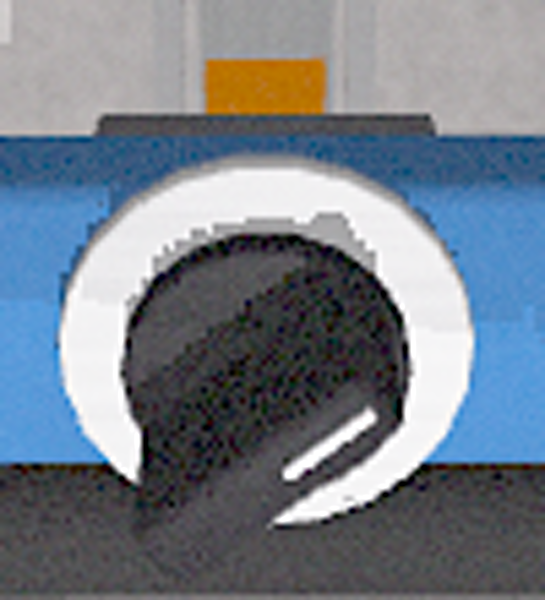

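The white pointer on the bar top runs from (322.7,306.9) to (338.8,295.5) in the full picture.

```bash
python3 - <<'E'
from h import *
c=np.load('c3.npy',allow_pickle=True).item()
a=ray(c,322.7,306.9,169);b=ray(c,338.8,295.5,169);print(a,b,np.arctan2(*(b-a)[[1,0]]))
# white disc centre: ellipse, plate top z ~127?
def f(x,y): return 270+x/5.45,220+y/5.455
L=ray(c,*f(62,345),127);R=ray(c,*f(472,345),127);T=ray(c,*f(270,165),127);print(L,R,(L+R)/2,T)
e1=ray(c,*f(400,405),169);e2=ray(c,*f(160,560),169);print(e1,e2,(e1+e2)/2,np.linalg.norm(e1-e2))
print('stop-based origin',485.1+105*np.cos(.09),114+105*np.sin(.09))
E
```

```text
[586.24447317 126.9338033  169.        ] [573.35974586 139.67881328 169.        ] 2.3616458119594053
[593.50046659  86.82068025 127.        ] [586.82970012 161.62797572 127.        ] [590.16508336 124.22432798 127.        ] [553.48959591 121.42520742 127.        ]
[571.74429755 143.48509854 169.        ] [604.70504189 107.79383679 169.        ] [588.22466972 125.63946767 169.        ] 48.58268037374846
stop-based origin 589.6750369662594 123.43724766579116
```

The knob axis is at about (589.3, 124.2), which agrees with the stop-based origin (589.7, 123.4). The bar points about 2.34 rad. Joint 6 leaves 3.4 rad of clockwise travel from the grasp angle.

```bash
python3 -m pendant '-0.053 0.0005 0 0; -0.0525 0.0005 0 0; 0 0 0 0.178; 0 0 0 0.178; 0 0 0 0.178; 0 0 0 0.178; 0 0 0 0.178; 0 0 0 0'; python3 -m pendant '0 0 0.045 0; 0 0 0.035 0; 0 0 0.015 0; 0 0 0 0'
```

```text
time_s: 14.02
eef_pos: [589.7, 124.2, 241.4]
ee_rot: [-0.001, 0.389, 0.921, -0.001]
force: [-0.1, -0.5, -0.4]
grip_width: 1.001
grip_force: 0.0
time_s: 14.52
eef_pos: [589.8, 124.2, 147.4]
ee_rot: [-0.001, 0.389, 0.921, -0.0]
force: [-0.1, 0.6, 1.2]
grip_width: 0.999
grip_force: 0.0
```

```bash
python3 -m pendant '0 0 0.003 0; 0 0 0 0; 0 0 0 0; 0 0 0 0; 0 0 0 0; 0 0 0 0; 0 0 0 0' 0 35; cat > s.py <<'E'
from h import *
s=ctrl.sense();q=s['ee_rot'];print('TZ',np.round(s['wrist_torque'],4),'yaw',round(2*float(np.arctan2(q[1],q[2])),4),'F',np.round(s['force'],1),'j6',round(s['joints'][5],3))
E
python3 s.py
```

```text
time_s: 15.4
eef_pos: [590.0, 124.2, 144.9]
ee_rot: [-0.0, 0.39, 0.921, -0.0]
force: [0.3, 0.2, 0.1]
grip_width: -0.001
grip_force: 0.0
TZ [-0.0089 -0.0103 -0.0434] yaw 0.8008 F [0.3 0.2 0.1] j6 -0.757
```

The fingers shut fully (width 0), so they didn't grip the bar. I'll look before doing anything else.

```bash
python3 - <<'E'
from h import *
c=cap('scene'); im=c['color'][...,::-1]
t=cap('wrist')['color'][...,::-1]
a=cv2.resize(im[200:300,290:420],(520,400),interpolation=cv2.INTER_CUBIC)
b=cv2.resize(t,(280,175));o=np.zeros((400,800,3),np.uint8);o[:,:520]=a;o[:175,520:]=b
cv2.imwrite('pics/m.png',o)
s=ctrl.sense();print(s['grip_width'],s['grip_force'])
E
```

```text
-0.0038154383325932134 0.0
```

View pics/m.png

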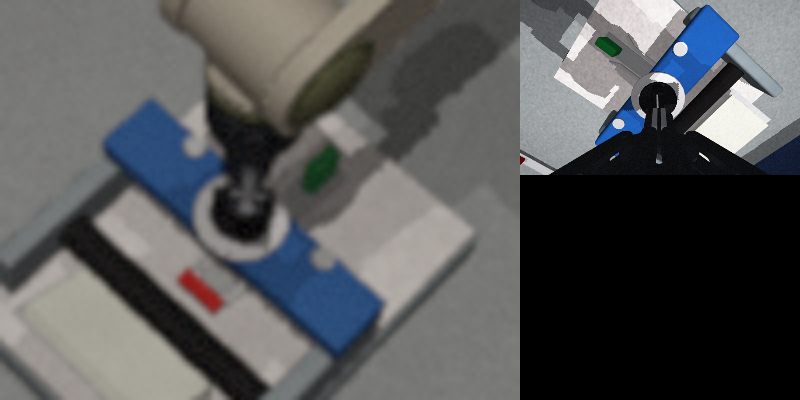

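```bash
python3 - <<'E'
from h import *
c=cap('wrist'); 
for p in[(590,124.2,145),(590,124.2,164),(589.4,124,169),(589.4,124,137)]: print(p,proj(c,p))
print(c['cx'],c['cy'],np.array(c['pose'])[:3,3])
P=np.array(c['pose']);print(np.round(P[:3,:3],3))
im=c['color'][...,::-1]
g=(np.clip((im[180:400,210:430]/255.)**0.45,0,1)*255).astype(np.uint8)
cv2.imwrite('pics/m2.png',cv2.resize(g,(600,600),interpolation=cv2.INTER_CUBIC))
E
```

```text
(590, 124.2, 145) [317.17792204 236.56375984]
(590, 124.2, 164) [317.14798437 252.7184092 ]
(589.4, 124, 169) [315.99378193 257.06681832]
(589.4, 124, 137) [316.22154158 230.22781651]
317.50600849682814 196.3678445746232 [533.21323763 183.00487978 315.44233836]
[[ 0.718  0.659  0.223]
 [ 0.696 -0.68  -0.23 ]
 [ 0.     0.321 -0.947]]
```

View pics/m2.png

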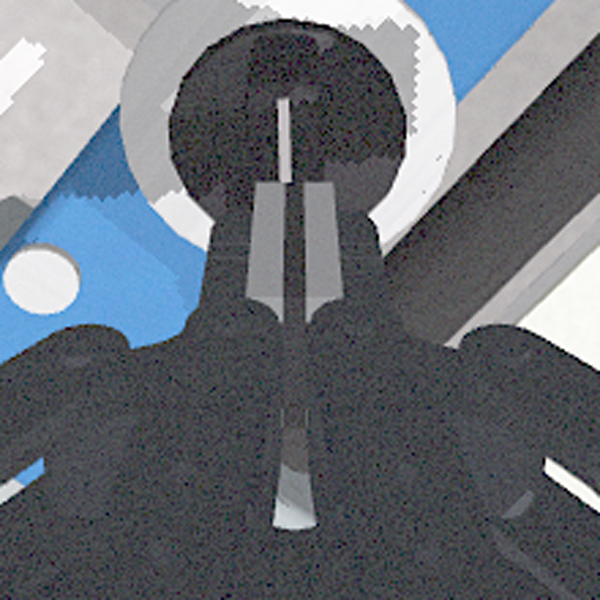

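```bash
python3 - <<'E'
from h import *
c=cap('wrist');c3=np.load('c3.npy',allow_pickle=True).item()
def f(x,y): return 210+x*220/600,180+y*220/600
def tri(u1,u2):
    A=[];b=[]
    rs=[]
    for cc,u in((c3,u1),(c,u2)):
        P=np.array(cc['pose']);o=P[:3,3];d=ray(cc,*u,0)-o;d/=np.linalg.norm(d);M=np.eye(3)-np.outer(d,d);A.append(M);b.append(M@o)
    return np.linalg.lstsq(np.vstack(A),np.hstack(b),rcond=None)[0]
print('outer end',tri((338.8,295.5),f(282,97)),ray(c,*f(282,97),169))
print('inner end seen',ray(c,*f(287,182),169))
# knob base circle centre, shoe
s=ctrl.sense();print(s['eef_pos'],s['joints'])
a=s['eef_pos'];
R=np.array(c['pose'])[:3,:3]
tx=np.array([-.696,.718,0])
for x in(-11,0,11):
  for z in(0,19,40): print(x,z,np.round(proj(c,a+tx*x+[0,0,z]),0))
E
```

```text
outer end [572.71826501 139.4947348  170.015668  ] [573.05058371 139.13500504 169.        ]
inner end seen [585.1515614  127.85608804 169.        ]
[590.02696468 124.21075234 144.90054306] [ 1.33818660e-02  5.30586915e-01  1.33160987e+00  1.54904039e-05
  1.27940456e+00 -7.56606335e-01]
-11 0 [317. 254.]
-11 19 [317. 271.]
-11 40 [317. 296.]
0 0 [317. 237.]
0 19 [317. 253.]
0 40 [317. 275.]
11 0 [317. 219.]
11 19 [317. 233.]
11 40 [317. 253.]
```

Triangulating the bar top from two views gives z ≈ 170 at the expected place, so the fingers must have closed just above it. I'll open, go down in small steps while watching the force, and close again.

```bash
python3 -m pendant '0 0 -0.003 0; 0 0 0 0; 0 0 0 0; 0 0 0 0; 0 0 0 0' 1; python3 -m pendant '0 0 0.009 0; 0 0 0 0'; python3 -m pendant '0 0 0 0; 0 0 0 0; 0 0 0 0; 0 0 0 0; 0 0 0 0; 0 0 0 0' 0 35; python3 s.py
```

```text
time_s: 16.23
eef_pos: [590.0, 124.2, 147.9]
ee_rot: [-0.0, 0.39, 0.921, -0.0]
force: [0.1, -0.3, 0.2]
grip_width: 0.997
grip_force: 0.0
time_s: 16.48
eef_pos: [589.5, 124.2, 137.8]
ee_rot: [-0.001, 0.39, 0.921, -0.0]
force: [0.9, 0.2, -0.3]
grip_width: 1.002
grip_force: 0.0
time_s: 17.23
eef_pos: [589.2, 123.3, 139.2]
ee_rot: [-0.001, 0.39, 0.921, -0.001]
force: [-6.4, -4.1, 3.8]
grip_width: 0.139
grip_force: 34.1
TZ [-0.8061  1.0478  0.0489] yaw 0.8007 F [-6.4 -4.1  3.8] j6 -0.757
```

It's gripped now (width 0.139). I'll re-centre by 1 mm, then turn clockwise 1.0 rad. Even in the worst case that gives only about 6 N.

```bash
python3 -m pendant '0 -0.001 0 0; 0 0 0 0'; python3 s.py; python3 -m pendant '0 0 0 0.125; 0 0 0 0.125; 0 0 0 0.125; 0 0 0 0.125'|grep -E 'eef|force'; python3 s.py;  python3 -m pendant '0 0 0 0.125; 0 0 0 0.125; 0 0 0 0.125; 0 0 0 0.125'|grep -E 'eef|force'; python3 s.py
```

```text
time_s: 17.48
eef_pos: [589.1, 123.3, 139.2]
ee_rot: [-0.0, 0.39, 0.921, -0.0]
force: [-3.2, -2.3, 4.2]
grip_width: 0.139
grip_force: 34.4
TZ [-0.4315  0.6151  0.0429] yaw 0.8008 F [-3.2 -2.3  4.2] j6 -0.758
eef_pos: [588.8, 123.1, 139.1]
force: [-6.3, -3.7, 5.5]
grip_force: 34.8
TZ [-0.6432  1.0463  0.1182] yaw 1.3047 F [-6.3 -3.7  5.5] j6 -0.254
eef_pos: [588.4, 123.0, 139.1]
force: [-8.9, -4.3, 6.5]
grip_force: 35.0
TZ [-0.6685  1.4466  0.0567] yaw 1.8047 F [-8.9 -4.3  6.5] j6 0.246
```

```bash
python3 -m pendant '0 0 0 0; 0 0 0 0; 0 0 0 0; 0 0 -0.04 0; 0 0 -0.03 0.178; 0 0 0 0.178; 0 0 0 0.178; 0 0 0 0.178; 0 0 0 0.178; 0 0 0 0.178' 1; python3 -m pendant '-0.05 0 0 0.178; -0.05 0 0 0; 0 0 0 0'; python3 s.py
```

```text
time_s: 19.73
eef_pos: [589.4, 123.6, 208.8]
ee_rot: [-0.0, 0.991, 0.133, 0.0]
force: [0.6, -0.2, -0.5]
grip_width: 0.996
grip_force: 0.0
time_s: 20.1
eef_pos: [489.0, 105.4, 209.1]
ee_rot: [-0.0, 0.999, 0.048, -0.0]
force: [0.1, 0.2, 0.7]
grip_width: 1.002
grip_force: 0.0
TZ [ 0.0153 -0.0468  0.0284] yaw 3.0461 F [0.1 0.2 0.7] j6 1.453
```

```bash
python3 -m pendant '-0.003 -0.0088 0.05 0.005; 0 0 0.06 0; 0 0 0.035 0; 0 0 0.013 0; 0 0 0 0'; python3 -m pendant '0 0 0 0; 0 0 0 0; 0 0 0 0; 0 0 0 0; 0 0 0 0; 0 0 0 0' 0 35; python3 s.py
```

```text
time_s: 20.72
eef_pos: [488.2, 113.8, 51.1]
ee_rot: [-0.0, 0.999, 0.045, 0.0]
force: [1.1, -0.5, -0.5]
grip_width: 1.001
grip_force: 0.0
time_s: 21.48
eef_pos: [487.7, 113.8, 51.3]
ee_rot: [0.0, 0.999, 0.045, 0.0]
force: [-2.8, -0.0, 4.9]
grip_width: 0.141
grip_force: 34.8
TZ [3.000e-04 3.240e-01 1.669e-01] yaw 3.0516 F [-2.8 -0.   4.9] j6 1.476
```

```bash
python3 -m pendant '0 0 -0.0005 0; 0 0 0 0'|grep -E 'eef|^force'; python3 -m pendant '-0.0015 0 0 0; -0.0015 0 0 0'|grep -E 'eef|^force'; python3 -m pendant '0 0 0 0; 0 0 0 0'|grep -E 'eef|^force'
```

```text
eef_pos: [487.6, 113.9, 51.3]
force: [0.3, 0.7, 1.4]
eef_pos: [484.6, 113.4, 51.3]
force: [1.6, 0.4, -0.9]
eef_pos: [484.4, 113.4, 51.3]
force: [0.3, -0.7, -0.2]
```

No contact yet: the drag is about 1 N moving and 0 at rest. I'll turn the knob further.

```bash
python3 -m pendant '0 0 0 0; 0 0 0 0; 0 0 0 0; 0 0 -0.05 0; 0 0 -0.055 0; 0 0 -0.05 0; 0.0526 -0.0003 0 0; 0.0526 -0.0003 0 0; 0 0 0 0' 1 |grep eef; python3 -m pendant '0 0 0 -0.178; 0 0 0 -0.178; 0 0 0 -0.178; 0 0 0 -0.178; 0 0 0 -0.178; 0 0 0 -0.178; 0 0 0 -0.178; 0 0 0 0'|grep eef; python3 s.py
```

```text
eef_pos: [590.9, 123.4, 204.3]
eef_pos: [588.6, 123.6, 206.7]
TZ [ 0.0164  0.0626 -0.0909] yaw 1.8072 F [-0.6 -0.6 -0.3] j6 0.249
```

```bash
python3 -m pendant '0 0 0.045 0; 0 0 0.02 0; 0 0 0.003 0; 0 0 0 0'|grep -E 'eef|^force'; python3 -m pendant '0 0 0 0; 0 0 0 0; 0 0 0 0; 0 0 0 0; 0 0 0 0; 0 0 0 0' 0 35|grep -E 'eef|force|width'; python3 -m pendant '0 0 0 0.15; 0 0 0 0.15'|grep -E '^force'; python3 s.py;  python3 -m pendant '0 0 0 0.15; 0 0 0 0.15'|grep -E 'eef|force'; python3 s.py
```

```text
eef_pos: [589.5, 123.6, 139.4]
force: [-0.6, 0.8, 0.0]
eef_pos: [588.4, 123.8, 138.7]
force: [-5.1, 0.8, 4.5]
grip_width: 0.141
grip_force: 34.2
force: [-6.5, 0.7, 5.5]
TZ [0.0897 1.0184 0.092 ] yaw 2.1103 F [-6.5  0.7  5.5] j6 0.552
eef_pos: [588.4, 123.8, 138.7]
force: [-5.7, 0.9, 4.1]
grip_force: 34.3
TZ [0.0977 1.0253 0.0387] yaw 2.4103 F [-5.7  0.9  4.1] j6 0.852
```

```bash
python3 -m pendant '0 0 0 0; 0 0 0 0; 0 0 0 0; 0 0 -0.04 0; 0 0 -0.03 0.16; 0 0 0 0.16; 0 0 0 0.16; 0 0 0 0.161; 0 0 0 0' 1|grep eef; python3 -m pendant '-0.0525 0.0004 0 0; -0.0525 0.0004 0 0; 0 0 0.05 0; 0 0 0.06 0; 0 0 0.035 0; 0 0 0.012 0; 0 0 0 0'|grep -E 'eef|^force'; python3 s.py; python3 -m pendant '0 0 0 0; 0 0 0 0; 0 0 0 0; 0 0 0 0; 0 0 0 0; 0 0 0 0' 0 35|grep -E 'eef|force|width'; python3 -m pendant '0 0 -0.0005 0; 0 0 0 0'|grep -E 'eef|^force'; python3 -m pendant '-0.0015 0 0 0; -0.0015 0 0 0'|grep -E 'time|eef|^force'; python3 -m pendant '0 0 0 0; 0 0 0 0'|grep -E 'eef|^force'
```

```text
eef_pos: [589.3, 123.5, 208.4]
eef_pos: [485.2, 112.8, 51.8]
force: [0.5, 0.6, 1.2]
TZ [-0.0208 -0.0251 -0.0264] yaw 3.0451 F [0.5 0.6 1.2] j6 1.467
eef_pos: [485.0, 112.8, 51.8]
force: [-1.5, -0.2, 6.2]
grip_width: 0.143
grip_force: 34.5
eef_pos: [485.0, 112.8, 51.8]
force: [1.0, 0.2, -0.3]
time_s: 29.35
eef_pos: [482.7, 112.5, 51.9]
force: [5.7, 1.0, -3.7]
eef_pos: [482.5, 112.5, 51.9]
force: [4.8, 1.1, -4.2]
```

Contact. The pull also shows 4 N of lift, which falsifies the drag, so I'll level that out and pull again for a clean reading.

```bash
python3 -m pendant '-0.001 0 0.0004 0; -0.001 0 0 0'|grep -E 'eef|^force'; python3 s.py; python3 -m pendant '-0.001 0 0 0'|grep -E 'eef|^force';  python3 -m pendant '0 0 0 0; 0 0 0 0; 0 0 0 0'|grep -E 'eef|^force'
```

```text
eef_pos: [481.2, 112.3, 51.9]
force: [7.3, 1.5, -1.2]
TZ [ 0.1407 -1.1109  0.0824] yaw 3.0471 F [ 7.3  1.5 -1.2] j6 1.468
eef_pos: [480.2, 112.2, 51.8]
force: [6.4, 0.4, -2.0]
eef_pos: [480.1, 112.2, 51.8]
force: [5.4, 0.3, -1.5]
```

The moving drag is 6.4–7.3 N and 5.4 N at rest with almost no vertical load, so the shoe force is about 5 N, which is right. The tip is about 8–9 mm short of the stop, inside the 16 mm allowed. I'll release, retreat and check.

```bash
python3 -m pendant '0.0008 0 0.0003 0; 0 0 0 0'|grep -E 'eef|^force'; python3 -m pendant '0 0 0 0; 0 0 0 0; 0 0 0 0; 0 0 0 0; 0 0 -0.03 0; 0 0 -0.055 0; 0 0 -0.055 0; -0.04 0 -0.05 0; 0 0 0 0; 0 0 0 0' 1|grep -E 'time|eef|force'
python3 - <<'E'
from h import *
c=cap('scene'); im=c['color'][...,::-1]
cv2.imwrite('pics/end.png',cv2.resize(im[130:350,190:480],(790,599),interpolation=cv2.INTER_CUBIC))
E
```

```text
eef_pos: [480.0, 112.2, 51.8]
force: [1.0, -0.3, 7.5]
time_s: 31.85
eef_pos: [440.7, 108.6, 239.3]
force: [1.1, -0.1, -0.1]
grip_force: 0.0
```

View pics/end.png

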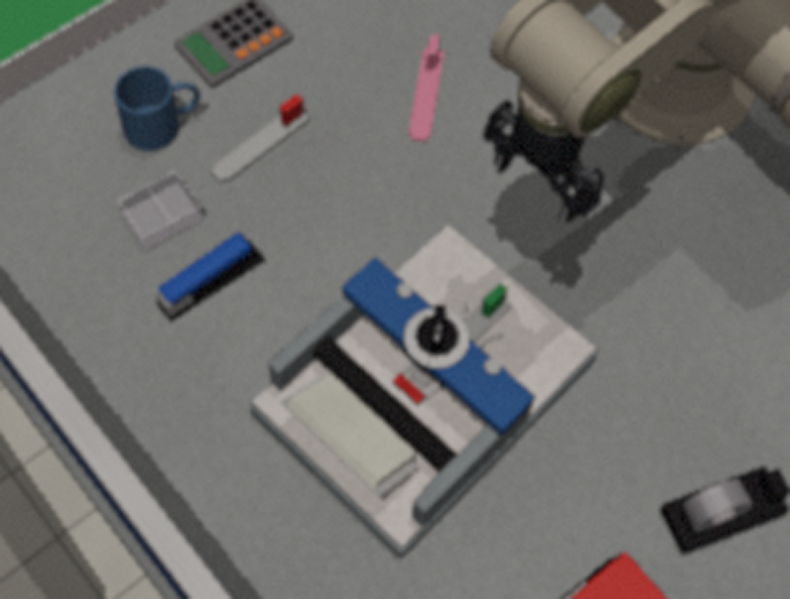

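The end view shows the gauge in the chute (handle at (493,299)), the gripper clear of everything, and the stapler, mug, red gauge and other things where they were.

```bash
python3 -c "
from rig import ctrl
print(ctrl.finish_job())"
```

```text
the job is handed in; nothing more can be done
None
```

The job is handed in after about 32 s, but I don't know the verdict because the hand-in returned none: the green gauge is in the chute about 8–9 mm short of the stop, with the gate set to a drag of about 7 N (shoe force about 5 N, worked out from the drag) and everything let go.

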